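Free the sagging cage bolt and hold the gate ajar

ROBOT

A 6-joint arm with a two-finger parallel gripper is mounted at the origin on the work surface. World frame = base frame: x ahead of the robot, y to its left, z up, the work surface at z = 0. Lengths are in m, angles in rad, forces in N, time in s.
With the tool pointing down it reaches from about 0.35 to 0.775 m from the base axis. Payload 7.3 kg.
Tool frame: the origin (TCP) lies midway between the tips of the shut fingers; the grasp point (between the pads) lies 19 mm behind it; z points along the fingers, y is the direction in which the jaws open and shut (so a half turn about z gives the same grasp; the last joint's range is limited). The gripper opens to 92 mm and grips with 3 to 60 N. Pads are 19 mm wide; open, the fingers measure 130 mm over their backs; the gripper's body (75 mm by 190 mm) begins 47 mm behind the grasp point.
Start: joints at [1.143, 0.342, 1.524, -0, 1.275, -0.146], TCP at [0.146, 0.504, 0.227] pointing down, gripper open.
Joint ranges: [-2.53, 2.53], [-0.77, 2.02], [0.04, 2.7], [-1, 4.14], [0.28, 2.66], [-3.11, 3.11]. Speed limits (rad/s): [2.57, 2.57, 3.14, 3.14, 3.14, 3.14].

INTERFACE

Orientations are given as [roll, pitch, yaw] about the fixed x, y, z axes, in that order (R = Rz(yaw) Ry(pitch) Rx(roll)).
In Python, from cell import status, eyes, job gives the robot as it stands.
- The arm moves only by the tool jog_arm, never from a script. Its argument "series" is a list of rows, each a list of 3 entries, a list of its own where there are three numbers: the gripper command: -1 is shut, 1 is fully open, values between are in proportion, then the shift along the tool's x, y, z in m, then the turn, a rotation vector about the tool's x, y, z in rad. In form: [[grip, [x, y, z], [ax, ay, az]], ...]. A call has 1 to 12 rows; each row is the pose to reach, as a shift and turn from the pose commanded when the call began, along the tool's axes at that moment; what a row does not reach only later rows make up. A row lasts 1/12 s, in which the tool goes at most 41.7 mm and 7.16 degrees, less where a joint would pass 70% of its speed; a pose out of reach is approached as far as the arm can. A call with a gripper value outside its range is refused whole. The fingers move at their own pace and stop on an object; "squeeze" is the grip in N (left out, the last holds). Time passes only in rows, so rows that repeat a pose let the fingers close. It gives the time, the measured TCP pose, the force and the opening at its end, in the units of the state.
- status.observe(): the state, without advancing time (a new reading comes with each control period).
- eyes.read_camera(name): name is "side" or "top" or "wrist"; returns a dict with "img" (480x640x3 uint8, red, green, blue), "range_z" (480x640 float32, m along the optical axis (not along the pixel's ray), 0 where there is no reading), "camera_matrix" (3x3 intrinsics, pixels), "k1" (the pictures are not rectified: a ray, as slopes to the right and down, at radius r is drawn at 1 + k1 r^2 times it, then the intrinsics apply), "T" (4x4, takes a point from camera to world coordinates); the wrist camera has in their place "tool_from_camera" (4x4, takes a point from camera to tool coordinates, whose origin is the TCP and whose axes are the flange's). Camera axes: x right, y down, z forward; pixel columns grow to the right and rows downward; lengths in m; the calibration is good to about 2 mm. A picture is of the moment at which its call begins: read the wrist's pose just before it.
- job.hand_in(): hands the job in, once; it reports no verdict.
The state is a dict: "time": time; "qpos": joint angles; "qvel": joint speeds; "joint_efforts": joint torques, N m; "tool_pos": TCP position; "tool_rot": TCP orientation; "contact_force": force on the tool from outside, world axes, zero at the start; "torque": the same for the moment, N m; "opening": finger opening in m.
Only numpy, scipy, OpenCV 4.12 (cv2) and the standard library are available. Lean on these libraries where they do the work, as an engineer would, in place of code of your own. Each camera call takes 0.05 s, during which the arm holds its last target.

TASK

Hang the parts caddy that stands in the way of the cage gate by its bar handle on the double hook and let go of it. Then free the cage's sagging bolt by lifting it over the bent-up edge of its keeper while pulling it back, draw it fully back, and pull the gate ajar, its free edge 4 to 10 cm out, against its closing spring. Finish while still holding the gate steady there with the gripper (by the bolt's knob or by the gate itself), and leave the other things on the bench alone.

Things in the scene. Friction and masses are not known exactly. Their poses are not given: they have to be found in the camera images.
- caddy: Loose grey plastic parts caddy, about 0.26 kg. Origin: middle of its underside; z up, y along the bar handle. Open tub 70 (x) x 114 (y) x 50 mm high; at y = +-55 mm a flat upright 16 mm wide (x), 4 mm thick, carries the bar. It starts on the bench a few centimetres in front of the gate, bar roughly parallel to the gate.
- caddy_bar (a point): Middle of the caddy's bar handle: round wooden bar 11 mm thick, 106 mm long between the uprights, running along the caddy's y axis, 135 mm above the underside (85 mm free above the tub's rim). Pinch it here from above, fingers closing across it (along the caddy's x).
- hooks: Fixed dark steel stand with a double hook. Origin: on the bench below where the bar hangs; z up. Two 8 mm round prongs at y = +-35 mm point along its -x: from a crossbar at x = +79 mm (top 6 mm above hook_seat) down to their lowest point at x = 0, then up to tips at x = -26 mm, 22 mm above hook_seat. Post and foot (130 mm wide, 12 mm thick) at x = +35 to +135 mm.
- hook_seat (a point): Where the middle of the caddy's bar is when it hangs in the double hook, 180 mm above the bench; axes as hooks, the bar lies along y. Bring the bar over the tips from the -x side with its middle 35 to 70 mm above the seat (prongs pass between bar and tub), along +x until above the seat, then lower it.
- gate: Wire gate of the fixed steel parts cage, 234 mm wide, 150 mm high, frame 14 mm thick. Origin: lower end of the hinge line; the leaf runs along its -y to the free edge; it opens towards its -x (the robot's side); z up. The bolt, in two tall worn straps (tops 189 mm above the bench), sits on the gate's top rail and travels with the gate.
- gate_hinge (a point): Point on the gate's vertical hinge line, at the height of the gate's top edge (150 mm above the bench).
- gate_stile (a point): Upper corner of the gate's free edge, 234 mm from the hinge line, 150 mm above the bench. Its horizontal travel from the shut place is 234 mm x the gate angle.
- gate_swing (a joint): Gate angle, rad: 0 shut, grows as it opens towards the robot (seen from above the free edge goes clockwise about the hinge), to 1.2. A spring always pulls it shut: about 0.24 N m at 0 plus 0.6 N m per rad. 4 to 10 cm at the free edge is 0.17 to 0.43 rad.
- bolt: The bolt, 0.25 kg: steel rod 10 mm thick along the gate's y, axis 168 mm above the bench when sagging, with an upright knob. Origin on the rod's axis below the knob; axes as gate. Its end at the gate's free edge has a round shoulder 25 mm in diameter, 10 mm long, which sits in the keeper behind the bent-up edge.
- bolt_knob (a point): Middle of the bolt's upright steel knob, 16 mm in diameter, 45 mm long, 208 mm above the bench when sagging. Pinch it from above, best closing at right angles to the gate (along its x), where nothing stands beside it; the straps are 24 and 74 mm away along the gate, tops 19 mm below this point. Knob to hinge line, along the gate: 161 mm shut, 116 mm drawn back.
- bolt_draw (a joint): How far the bolt is drawn back, m: 0 shut, 0.045 fully back (stop), growing along the gate's +y (towards the hinge). Friction about 1 N. The shoulder meets the bent edge at about 2 mm while the bolt sags; it is past that edge, and clear of the keeper's cheeks that keep the gate shut, from 0.020.
- bolt_lift (a joint): How far the bolt is lifted straight up in its worn straps, m: 0 sagging (its own weight, about 2.5 N), stop at 0.013. It must be above about 0.0075 while the shoulder passes the bent edge, after which it may sink again.
- keeper_lip (a point): Top middle of the keeper's bent-up edge on top of the cage's post beside the gate's free edge, 162 mm above the bench; the edge is 6 mm thick along the gate and stands 6.5 mm higher than the underside of the sagging shoulder. The keeper is an open-topped steel trough with cheeks 42 mm apart, 34 mm high.
- screwdriver: Bystander: screwdriver with black handle, 190 mm long, lying on the bench. Leave alone.
- screw_jar: Bystander: glass jar with metal cap, 52 mm in diameter, 65 mm high. Leave alone.
- heatsink: Bystander: finned metal heat sink 80 x 60 x 26 mm. Leave alone.
Things that resemble listed ones, but are neither listed nor needed, are in the scene too. Of the things that look like the hooks, take the one that is farthest to the robot's left at the start.

How it is judged:
On the way, in this order (a step that is already met when the one before it is completed fails the run):
1. the caddy hangs by its bar in the double hook, let go (distance between caddy_bar and hook_seat below 0.025 m and contact force between caddy and hooks above 0.8 N and angle between caddy's own z axis and vertical below 0.3 rad and contact force between caddy and the fingers below 0.05 N and height (world z) of caddy above 0.02 m), for 0.2 s.
2. the bolt is lifted over the keeper's bent edge while it is being pulled, the gate still shut (value of joint bolt_lift above 0.005 m and value of joint bolt_draw above 0.004 m and value of joint gate_swing below 0.1 rad), for 0.02 s.
3. the bolt is drawn back clear of the keeper (value of joint bolt_draw above 0.03 m), for 0.1 s.
At the end, for the whole second after the job is handed in: Gate still, ajar 0.16 to 0.44 rad, held by the fingers with over 1 N on gate or bolt and propped by nothing else; bolt drawn back over 30 mm; caddy hanging from the double hook, bar within 25 mm of the seat, upright within 0.3 rad, off the bench, not touched by the fingers (all of step 1 and value of joint gate_swing between 0.16 and 0.44 rad and velocity of joint gate_swing between -0.06 and 0.06 rad/s and value of joint bolt_draw above 0.03 m and contact force between gate and the fingers above 1 N and contact force between gate and caddy below 0.05 N and contact force between gate and screwdriver below 0.05 N and contact force between gate and screw_jar below 0.05 N and contact force between gate and heatsink below 0.05 N); the arm keeps its last pose, push and grip.
It fails at once if a bystander is disturbed (moved more than 30 mm) (distance of any of screwdriver, screw_jar, heatsink from where it was at the start of the episode above 0.03 m).
It fails at once if the caddy is tipped over (angle between caddy's own z axis and vertical above 0.9 rad).
It also fails if it takes over 48 s, if anything falls off the work surface, if the arm or the gripper's body presses on something with over 40 N, if the wrist force passes 120 N, or if a joint passes its speed limit or range.

## Working session

There is one attempt and no reset: what is moved stays moved. The work goes in short steps, Python scripts to look and compute and a tool call to move; the robot and the scene stay as the last step left them, time stands still between calls to the robot, and variables do not carry over. Pictures are saved under pics/ and viewed, and the job is handed in when it is done.

Besides the shell and the picture viewer there is one more tool, called after "Call:" as name([rows], argument=value, ...), one row to a line, values as JSON. jog_arm: Moves the arm, as the interface text tells. Its arguments: {"type":"object","properties":{"series":{"type":"array","items":{"type":"array"}},"squeeze":{"type":"number"}},"required":["series"]}

```bash
mkdir -p pics; ls
python3 - <<'E'
from cell import status, eyes
import cv2,numpy as np
s=status.observe(); print({k:np.round(v,3) for k,v in s.items()})
for n in ["side","top","wrist"]:
    d=eyes.read_camera(n); cv2.imwrite(f"pics/{n}0.png",d["img"][:,:,::-1]); np.savez(f"{n}0.npz",**d)
    print(n,[ (k,np.round(v,4)) for k,v in d.items() if k not in("img","range_z")])
E
```

```text
pics
{'time': np.float64(0.0), 'qpos': array([ 1.143,  0.343,  1.525, -0.   ,  1.275, -0.146]), 'qvel': array([-0.001, -0.001,  0.001, -0.001,  0.   , -0.   ]), 'joint_efforts': array([  0.   , -43.123, -24.423,   0.072,   0.056,  -0.   ]), 'tool_pos': array([0.146, 0.504, 0.226]), 'tool_rot': array([-3.14, -0.  ,  2.86]), 'contact_force': array([ 0.251, -0.472, -0.281]), 'torque': array([ 0.036, -0.032,  0.005]), 'opening': np.float64(0.092)}
side [('camera_matrix', array([[553.7731,   0.    , 324.6773],
       [  0.    , 553.7731, 244.1643],
       [  0.    ,   0.    ,   1.    ]])), ('k1', np.float64(-0.0684)), ('T', array([[ 0.8627, -0.3672,  0.3477,  0.089 ],
       [-0.5057, -0.6279,  0.5916, -0.7649],
       [ 0.0011, -0.6862, -0.7274,  1.0852],
       [ 0.    ,  0.    ,  0.    ,  1.    ]]))]
top [('camera_matrix', array([[540.2721,   0.    , 327.9433],
       [  0.    , 540.2721, 235.5689],
       [  0.    ,   0.    ,   1.    ]])), ('k1', np.float64(0.0403)), ('T', array([[ 0.013 , -0.987 ,  0.1599,  0.3092],
       [-0.9999, -0.0129,  0.0021, -0.0214],
       [-0.    , -0.1599, -0.9871,  1.4797],
       [ 0.    ,  0.    ,  0.    ,  1.    ]]))]
wrist [('camera_matrix', array([[367.3899,   0.    , 325.2189],
       [  0.    , 367.3899, 240.7151],
       [  0.    ,   0.    ,   1.    ]])), ('k1', np.float64(0.0025)), ('tool_from_camera', array([[ 1.400e-03, -9.539e-01, -3.002e-01,  8.050e-02],
       [ 1.000e+00,  1.100e-03,  1.100e-03, -2.000e-04],
       [-7.000e-04, -3.002e-01,  9.539e-01, -1.569e-01],
       [ 0.000e+00,  0.000e+00,  0.000e+00,  1.000e+00]]))]
```

View pics/side0.png

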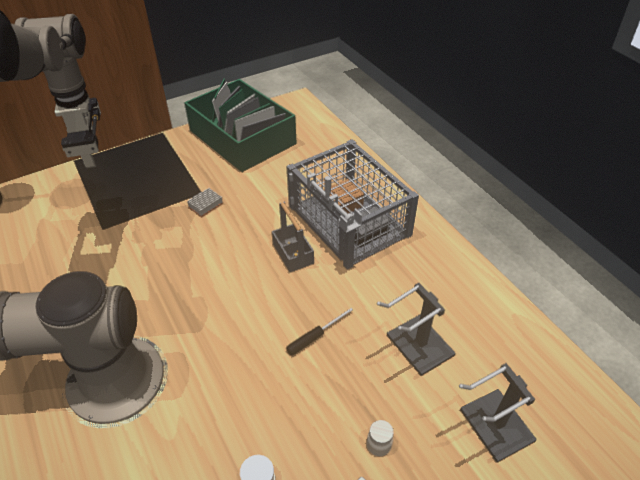

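View pics/top0.png

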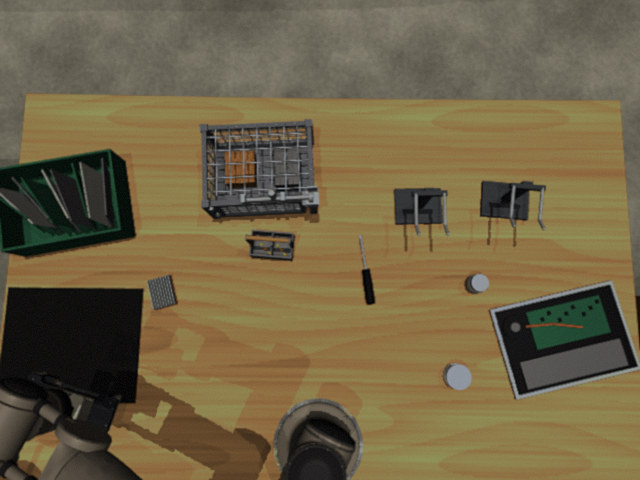

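View pics/wrist0.png

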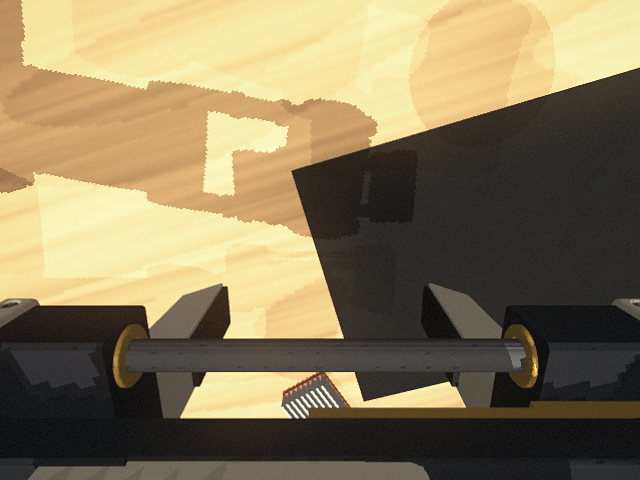

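The top view shows the cage at (258,170), the caddy at (271,245) and two hook stands at (430,205) and (515,200). The left one is the target. The screwdriver is at (367,275). I'll zoom in next.

```bash
cat > h.py <<'E'
import numpy as np,cv2
def load(n): return dict(np.load(n))
def rays(d,px):
    K=d["camera_matrix"];px=np.atleast_2d(np.array(px,float))
    m=np.c_[(px[:,0]-K[0,2])/K[0,0],(px[:,1]-K[1,2])/K[1,1]];k=float(d["k1"]);s=m.copy()
    for _ in range(20): s=m/(1+k*(s**2).sum(1))[:,None]
    return np.c_[s,np.ones(len(s))]
def TT(d,pose=None):
    if "T" in d: return d["T"]
    return pose@d["tool_from_camera"]
def plane(d,px,z,pose=None):
    T=TT(d,pose);r=rays(d,px)@T[:3,:3].T;o=T[:3,3];t=(z-o[2])/r[:,2];return o+r*t[:,None]
def depth(d,px,pose=None):
    T=TT(d,pose);p=np.atleast_2d(np.array(px)).astype(int);zz=d["range_z"][p[:,1],p[:,0]]
    return rays(d,px)*zz[:,None]@T[:3,:3].T+T[:3,3]
def proj(d,P,pose=None):
    T=np.linalg.inv(TT(d,pose));c=np.atleast_2d(P)@T[:3,:3].T+T[:3,3];s=c[:,:2]/c[:,2:]
    s=s*(1+float(d["k1"])*(s**2).sum(1))[:,None];K=d["camera_matrix"]
    return s*[K[0,0],K[1,1]]+[K[0,2],K[1,2]]
def cloud(d,pose=None,box=(0,0,640,480)):
    v,u=np.mgrid[box[1]:box[3],box[0]:box[2]];px=np.c_[u.ravel(),v.ravel()]
    P=depth(d,px,pose);ok=d["range_z"][px[:,1],px[:,0]]>0
    return P[ok],px[ok]
def crop(d,x0,y0,x1,y1,f,name):
    cv2.imwrite(name,cv2.resize(d["img"][y0:y1,x0:x1,::-1],None,fx=f,fy=f,interpolation=cv2.INTER_CUBIC))
def tri(d1,p1,d2,p2,pose2=None):
    o=[];r=[]
    for d,p,q in((d1,p1,None),(d2,p2,pose2)):
        T=TT(d,q);o.append(T[:3,3]);v=T[:3,:3]@rays(d,p)[0];r.append(v/np.linalg.norm(v))
    A=np.c_[r[0],-r[1]];t=np.linalg.lstsq(A,o[1]-o[0],rcond=None)[0]
    a,b=o[0]+t[0]*r[0],o[1]+t[1]*r[1];return (a+b)/2,np.linalg.norm(a-b)
E
python3 - <<'E'
from h import *
t=load("top0.npz");s=load("side0.npz")
crop(t,190,110,330,270,5,"pics/tc.png")   # 700x800 -> too tall
crop(t,190,110,330,228,5,"pics/tc1.png");crop(t,230,200,330,280,7,"pics/tc2.png");crop(t,380,170,480,260,6,"pics/th.png")
crop(s,265,130,425,280,4,"pics/sc.png");crop(s,360,270,480,380,5,"pics/sh.png")
E
rm pics/tc.png
```

```text
(no output)
```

View pics/tc1.png

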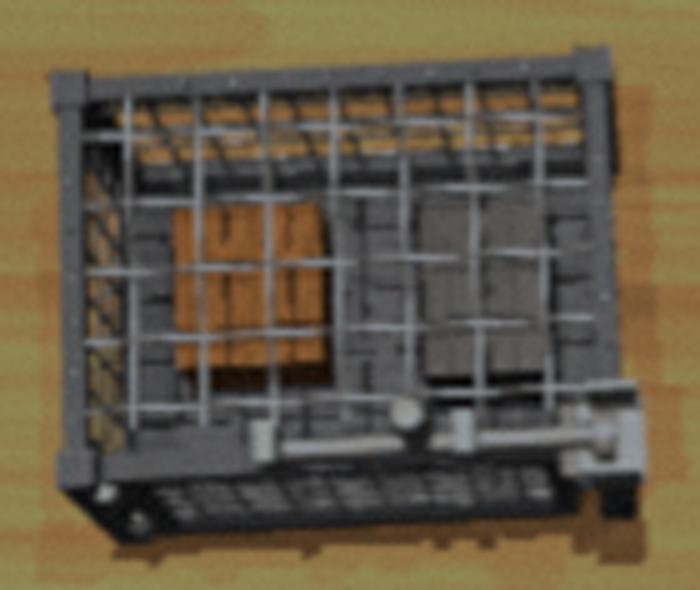

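View pics/tc2.png

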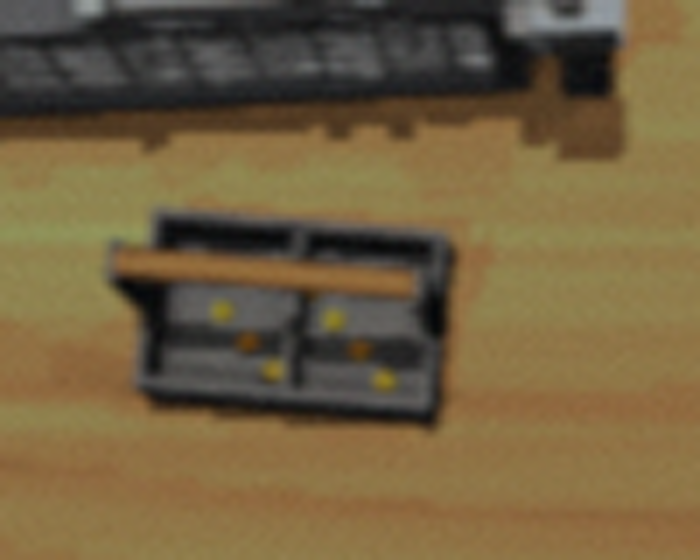

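View pics/th.png

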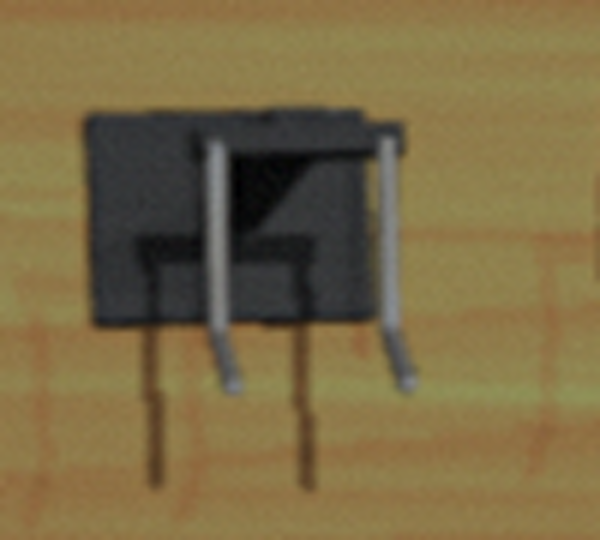

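View pics/sc.png

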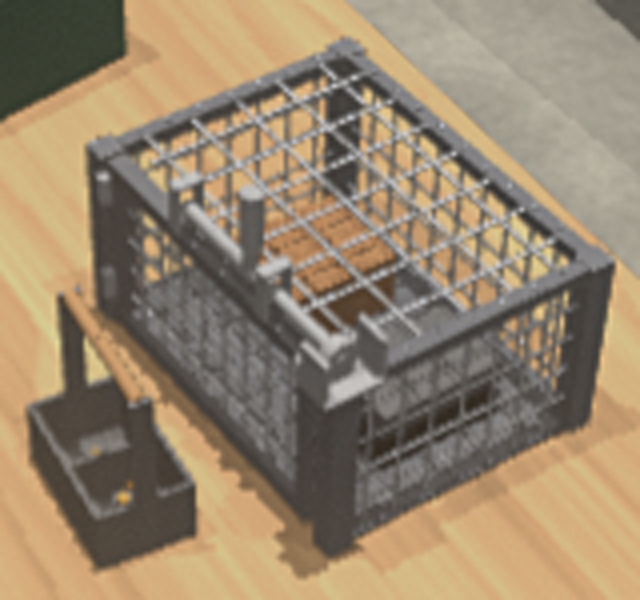

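View pics/sh.png

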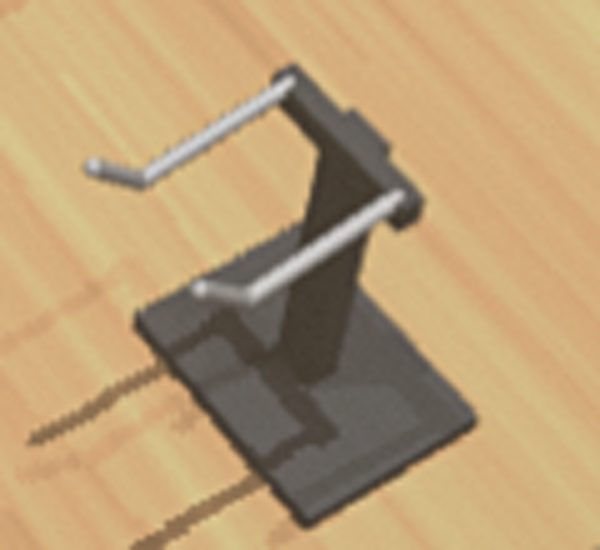

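Run:
```python
from h import *
np.set_printoptions(precision=4,suppress=True)
t=load("top0.npz");s=load("side0.npz")
T=lambda o,f,x,y:((o[0]+(x+.5)/f-.5),(o[1]+(y+.5)/f-.5))
def tr(n,a,b):print(n,*tri(t,a,s,b))
c2=lambda x,y:T((230,200),7,x,y);c1=lambda x,y:T((190,110),5,x,y);th=lambda x,y:T((380,170),6,x,y)
sc=lambda x,y:T((265,130),4,x,y);sh=lambda x,y:T((360,270),5,x,y)
tr("barL",c2(112,262),sc(72,297));tr("barR",c2(416,285),sc(140,398))
print("bar@.135",plane(t,[c2(120,263),c2(413,284)],.135))
print("bar side@.135",plane(s,[sc(75,300),sc(137,393)],.135))
for n,a,b in(("kL",(218,328),(145,180)),("kR",(392,330),(252,297)),("tL",(233,385),(93,165)),("tR",(408,385),(200,288)),("bL",(217,142),(290,82)),("bR",(387,142),(402,195))):tr(n,th(*a),sh(*b))
print("k@.1705",plane(t,[th(218,328),th(392,330)],.1705),plane(s,[sh(145,180),sh(252,297)],.1705))
tr("knobtop",c1(405,408),sc(251,190));print(plane(t,[c1(405,410)],.2305),plane(s,[sc(251,190)],.2305))
print("rod top",plane(t,[c1(290,440),c1(560,432)],.173),"rail",plane(t,[c1(115,465),c1(245,455)],.15))
print("cage front edge top",depth(t,[c1(120,475),c1(240,468)]))
for n,p in (("footcorners",[th(90,115),th(97,322),th(372,318),th(360,112)]),):print(n,plane(t,p,.012))
print("tub base top rim",plane(t,[c2(155,213),c2(450,237),c2(437,412),c2(143,388)],.05))
for nm,d,px in(("bar",t,c2(265,272)),("prongL",t,th(217,250)),("prongR",t,th(390,250)),("knob",t,c1(405,410))):print(nm,depth(d,[np.round(px)]))
```

```text
barL [0.5232 0.1893 0.1289] 0.003416699022215664
barR [0.5139 0.0789 0.1383] 0.001460435508417157
bar@.135 [[0.5203 0.186  0.135 ]
 [0.514  0.0805 0.135 ]]
bar side@.135 [[0.5225 0.1793 0.135 ]
 [0.5166 0.0863 0.135 ]]
kL [ 0.5533 -0.2354  0.167 ] 0.000718894216478041
kR [ 0.5538 -0.3065  0.1704] 0.0031529446340279902
tL [ 0.5244 -0.2361  0.1972] 0.0004261676223041562
tR [ 0.526  -0.3063  0.197 ] 0.0018946826313410523
bL [ 0.6276 -0.2332  0.1826] 3.170111188110525e-05
bR [ 0.6298 -0.3034  0.1827] 0.002992583734661116
k@.1705 [[ 0.5523 -0.2346  0.1705]
 [ 0.5524 -0.3057  0.1705]] [[ 0.5518 -0.2375  0.1705]
 [ 0.5554 -0.307   0.1705]]
knobtop [0.6163 0.119  0.229 ] 0.0009809519665381784
[[0.6154 0.1187 0.2305]] [[0.6148 0.1176 0.2305]]
rod top [[0.6135 0.1815 0.173 ]
 [0.6193 0.048  0.173 ]] rail [[0.6047 0.2724 0.15  ]
 [0.6108 0.2074 0.15  ]]
cage front edge top [[0.6003 0.2703 0.1471]
 [0.605  0.2105 0.1455]]
footcorners [[ 0.6816 -0.2023  0.012 ]
 [ 0.5838 -0.2049  0.012 ]
 [ 0.5873 -0.3311  0.012 ]
 [ 0.6845 -0.3275  0.012 ]]
tub base top rim [[0.5532 0.1864 0.05  ]
 [0.5454 0.0732 0.05  ]
 [0.4779 0.0765 0.05  ]
 [0.4856 0.1885 0.05  ]]
bar [[0.5178 0.1341 0.1417]]
prongL [[ 0.5828 -0.2331  0.1837]]
prongR [[ 0.5851 -0.3053  0.1768]]
knob [[0.6139 0.1174 0.2329]]
```

```bash
cat >> h.py <<'E'
from scipy.spatial.transform import Rotation as Ro
def now():
    from cell import status
    s=status.observe();return np.array(s["tool_pos"]),Ro.from_euler("xyz",s["tool_rot"]),s
def Rt(phi,a): # yaw phi about z, lean a (tool z gets +x comp)
    return Ro.from_euler("z",phi)*Ro.from_euler("y",-a)*Ro.from_euler("z",np.pi/2)*Ro.from_euler("x",np.pi)
def tcp(grasp,R,back=0): # TCP for grasp point at 'grasp', retracted by back along tool z
    return np.array(grasp)+R.apply([0,0,.019-back])
def delta(p,R,ref=None):
    p0,R0=(now()[:2] if ref is None else ref)
    return np.round(R0.inv().apply(p-p0),4),np.round((R0.inv()*R).as_rotvec(),4)
def pose():
    p,R,_=now();T=np.eye(4);T[:3,:3]=R.as_matrix();T[:3,3]=p;return T
E
python3 - <<'E'
from h import *
R=Rt(-.065,.3);p=tcp((.517,.1325,.135),R,.12);print(p,delta(p,R))
print(plane(load("top0.npz"),[(162,290),(60,200),(130,235)],.03))
E
```

```text
[0.48721549 0.13443872 0.23148899] (array([-0.4307, -0.2601, -0.005 ]), array([-0.2536, -0.2024,  1.3433]))
[[0.39137935 0.4217842  0.03      ]
 [0.63251239 0.71183468 0.03      ]
 [0.53858349 0.51698117 0.03      ]]
```

Call:
jog_arm([
  [0.3, [-0.43, -0.26, -0.005], [-0.254, -0.202, 1.343]],
  [0.3, [-0.43, -0.26, -0.005], [-0.254, -0.202, 1.343]],
  [0.3, [-0.43, -0.26, -0.005], [-0.254, -0.202, 1.343]],
  [0.3, [-0.43, -0.26, -0.005], [-0.254, -0.202, 1.343]],
  [0.3, [-0.43, -0.26, -0.005], [-0.254, -0.202, 1.343]],
  [0.3, [-0.43, -0.26, -0.005], [-0.254, -0.202, 1.343]],
  [0.3, [-0.43, -0.26, -0.005], [-0.254, -0.202, 1.343]],
  [0.3, [-0.43, -0.26, -0.005], [-0.254, -0.202, 1.343]],
  [0.3, [-0.43, -0.26, -0.005], [-0.254, -0.202, 1.343]],
  [0.3, [-0.43, -0.26, -0.005], [-0.254, -0.202, 1.343]],
  [0.3, [-0.43, -0.26, -0.005], [-0.254, -0.202, 1.343]],
  [0.3, [-0.43, -0.26, -0.005], [-0.254, -0.202, 1.343]],
], squeeze=40)

```text
time: 1.15
tool_pos: [0.4853, 0.1353, 0.2315]
tool_rot: [2.841, -0.003, 1.499]
contact_force: [0.9, 1.0, 0.1]
opening: 0.0595
```

Run:
```python
from h import *
from cell import eyes
np.set_printoptions(precision=4,suppress=True)
P=pose();d=eyes.read_camera("wrist");np.savez("w1.npz",pose=P,**d);cv2.imwrite("pics/w1.png",d["img"][:,:,::-1])
print(P)
d=eyes.read_camera("top");np.savez("top1.npz",**d)
```

```text
[[ 0.0713  0.9526  0.2958  0.4853]
 [ 0.9975 -0.0689 -0.0185  0.1353]
 [ 0.0027  0.2964 -0.9551  0.2315]
 [ 0.      0.      0.      1.    ]]
```

View pics/w1.png

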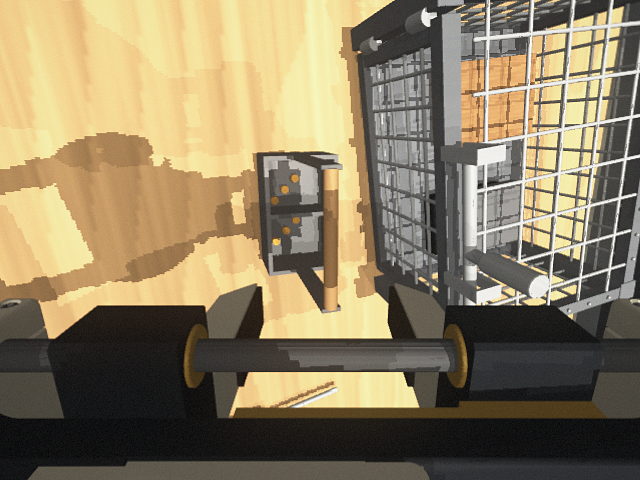

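The wrist view shows the bar running from (331,165) to (331,308), with the rod at about x=470 and the knob at (505,272). I'll measure both.

Run:
```python
from h import *
np.set_printoptions(precision=4,suppress=True)
d=load("w1.npz");P=d["pose"]
b=plane(d,[(331,170),(331,306)],.135,P);print("bar",b,b.mean(0),np.arctan2(-(b[0]-b[1])[0],(b[0]-b[1])[1]))
print("depth bar",depth(d,[(331,180),(331,240),(331,300)],P))
r=plane(d,[(469,170),(468,290)],.168,P);print("rod",r,np.arctan2(-(r[0]-r[1])[0],(r[0]-r[1])[1]))
print("knobtop",plane(d,[(539,287)],.2305,P),depth(d,[(539,287)],P),"rodz",depth(d,[(469,180),(469,220)],P))
R=Rt(-.065,.3);p=tcp(np.r_[b.mean(0)[:2],.135],R);print(delta(p,R))
```

```text
bar [[0.5238 0.1844 0.135 ]
 [0.5169 0.0794 0.135 ]] [0.5204 0.1319 0.135 ] -0.06602813269665514
depth bar [[0.5217 0.1783 0.1401]
 [0.5193 0.1347 0.1389]
 [0.5161 0.0866 0.1387]]
rod [[0.6121 0.1787 0.168 ]
 [0.6172 0.0869 0.168 ]] 0.055715640701118174
knobtop [[0.6161 0.1171 0.2305]] [[0.6175 0.1162 0.2293]] rodz [[0.6105 0.1724 0.1706]
 [0.6119 0.1441 0.1713]]
(array([0.0015, 0.0019, 0.1209]), array([ 0.0021,  0.001 , -0.0059]))
```

Call:
jog_arm([
  [0.3, [0.001, 0.002, 0.04], [0, 0, -0.005]],
  [0.3, [0.001, 0.002, 0.08], [0, 0, -0.005]],
  [0.3, [0.001, 0.002, 0.11], [0, 0, -0.005]],
  [0.3, [0.001, 0.002, 0.12], [0, 0, -0.005]],
  [0.3, [0.001, 0.002, 0.12], [0, 0, -0.005]],
  [-1, [0.001, 0.002, 0.12], [0, 0, -0.005]],
  [-1, [0.001, 0.002, 0.12], [0, 0, -0.005]],
  [-1, [0.001, 0.002, 0.12], [0, 0, -0.005]],
  [-1, [0.001, 0.002, 0.12], [0, 0, -0.005]],
  [-1, [0.001, 0.002, 0.12], [0, 0, -0.005]],
  [-1, [0.001, 0.002, 0.12], [0, 0, -0.005]],
])

```text
time: 2.17
tool_pos: [0.5226, 0.1357, 0.1185]
tool_rot: [2.84, -0.0, 1.511]
contact_force: [-0.4, -0.4, 0.1]
opening: 0.0244
```

Call:
jog_arm([
  [-1, [0, 0, 0], [0, 0, 0]],
  [-1, [0, 0, 0], [0, 0, 0]],
  [-1, [0, 0, 0], [0, 0, 0]],
  [-1, [0, 0, 0], [0, 0, 0]],
])

```text
time: 2.5
tool_pos: [0.5229, 0.1356, 0.118]
tool_rot: [2.84, -0.0, 1.511]
contact_force: [0.6, 0.2, 1.8]
opening: 0.01
```

Run:
```python
from h import *
np.set_printoptions(precision=4,suppress=True)
p,R,_=now();print("grasp",p-R.apply([0,0,.019]))
ref=(p,R)
seat=np.array([.552,-.270,.18]);h=np.array([np.cos(.03),np.sin(.03),0]);R2=Rt(.03,.3);R1=Rt(-.065,.3)
for n,g,r in(("lift",(.45,.133,.24),R1),("mid",(.44,-.07,.245),Rt(-.02,.3)),("pre",seat-.10*h+[0,0,.055],R2)):
    t=tcp(g,r);print(n,t,delta(t,r,ref))
pre=(tcp(seat-.10*h+[0,0,.055],R2),R2)
for n,g in(("over",seat+[0,0,.055]),("down",seat)):print(n,delta(tcp(g,R2),R2,pre))
print(plane(load("top0.npz"),[(477,284)],.065))
```

```text
grasp [0.5172 0.136  0.1361]
lift [0.4556 0.1326 0.2218] (array([-0.007 , -0.0331, -0.1191]), array([ 0.0015, -0.0018,  0.0047]))
mid [ 0.4456 -0.0701  0.2268] (array([-0.21  , -0.0295, -0.1233]), array([ 0.0015,  0.0115, -0.0383]))
pre [ 0.4577 -0.2728  0.2168] (array([-0.4116, -0.0094, -0.1066]), array([ 0.0015,  0.0263, -0.086 ]))
over (array([-0.    ,  0.0955,  0.0296]), array([0., 0., 0.]))
down (array([-0.    ,  0.0793,  0.0821]), array([0., 0., 0.]))
[[ 0.4156 -0.4084  0.065 ]]
```

Call:
jog_arm([
  [-1, [0, 0.003, -0.01], [0, 0, 0]],
  [-1, [0, 0.009, -0.029], [0, 0, 0]],
  [-1, [0, 0.005, -0.05], [0, 0, 0]],
  [-1, [0, -0.01, -0.07], [0, 0, 0]],
  [-1, [0, -0.022, -0.09], [0, 0, 0]],
  [-1, [-0.004, -0.03, -0.11], [0, 0, 0]],
  [-1, [-0.007, -0.033, -0.119], [0, 0, 0.005]],
  [-1, [-0.007, -0.033, -0.119], [0, 0, 0.005]],
])

```text
time: 3.17
tool_pos: [0.4551, 0.1325, 0.2229]
tool_rot: [2.839, -0.002, 1.506]
contact_force: [0.4, -0.1, -2.1]
opening: 0.0098
```

Call:
jog_arm([
  [-1, [-0.015, 0, 0], [0, 0, 0]],
  [-1, [-0.04, 0, 0], [0, 0, 0]],
  [-1, [-0.07, 0, 0], [0, 0.005, -0.02]],
  [-1, [-0.105, 0, 0], [0, 0.008, -0.03]],
  [-1, [-0.14, 0, 0], [0, 0.01, -0.04]],
  [-1, [-0.175, 0, 0], [0, 0.014, -0.05]],
  [-1, [-0.21, 0.003, 0.002], [0, 0.017, -0.06]],
  [-1, [-0.245, 0.006, 0.004], [0, 0.02, -0.07]],
  [-1, [-0.28, 0.01, 0.006], [0, 0.025, -0.08]],
  [-1, [-0.31, 0.014, 0.008], [0, 0.028, -0.09]],
  [-1, [-0.34, 0.018, 0.01], [0, 0.028, -0.09]],
  [-1, [-0.365, 0.02, 0.012], [0, 0.028, -0.09]],
])

```text
time: 4.17
tool_pos: [0.4544, -0.2363, 0.214]
tool_rot: [2.842, -0.002, 1.598]
contact_force: [0.8, 0.9, -2.5]
opening: 0.0098
```

Run:
```python
from h import *
np.set_printoptions(precision=4,suppress=True)
seat=np.array([.552,-.270,.18]);h=np.array([np.cos(.03),np.sin(.03),0]);R2=Rt(.03,.3)
print(delta(tcp(seat-.10*h+[0,0,.055],R2),R2))
```

```text
(array([-0.0366,  0.003 , -0.0021]), array([-0.0005, -0.001 , -0.003 ]))
```

Call:
jog_arm([
  [-1, [-0.018, 0.001, -0.001], [0, 0, 0]],
  [-1, [-0.03, 0.003, -0.002], [0, 0, 0]],
  [-1, [-0.036, 0.003, -0.002], [0, 0, 0]],
  [-1, [-0.036, 0.003, -0.002], [0, 0, 0]],
  [-1, [-0.036, 0.003, -0.002], [0, 0, 0]],
])

```text
time: 4.58
tool_pos: [0.4576, -0.2683, 0.2175]
tool_rot: [2.842, -0.003, 1.601]
contact_force: [-0.1, 0.9, -1.7]
opening: 0.0093
```

Run:
```python
from h import *
from cell import eyes
np.set_printoptions(precision=4,suppress=True)
P=pose();print(P[:3,3], "grasp",P[:3,3]-.019*P[:3,2])
d=eyes.read_camera("wrist");np.savez("w2.npz",pose=P,**d);cv2.imwrite("pics/w2.png",d["img"][:,:,::-1])
d=eyes.read_camera("side");np.savez("side2.npz",**d);crop(d,330,220,550,400,3.5,"pics/s2.png")
d=eyes.read_camera("top");np.savez("top2.npz",**d);crop(d,360,150,520,270,5,"pics/t2.png")
```

```text
[ 0.4576 -0.2683  0.2175] grasp [ 0.452  -0.2685  0.2357]
```

View pics/w2.png

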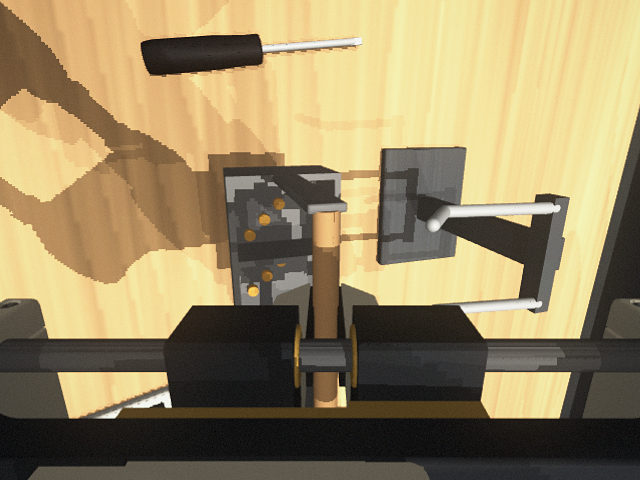

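View pics/s2.png

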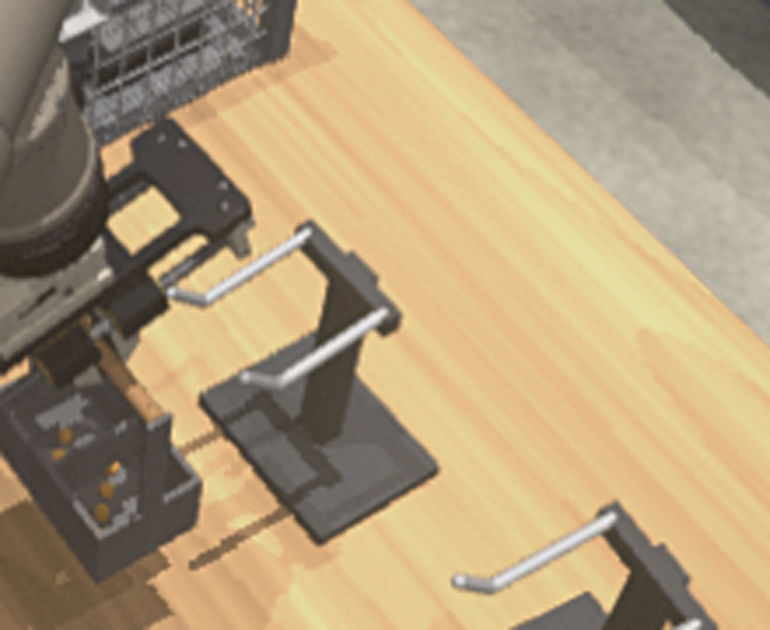

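View pics/t2.png

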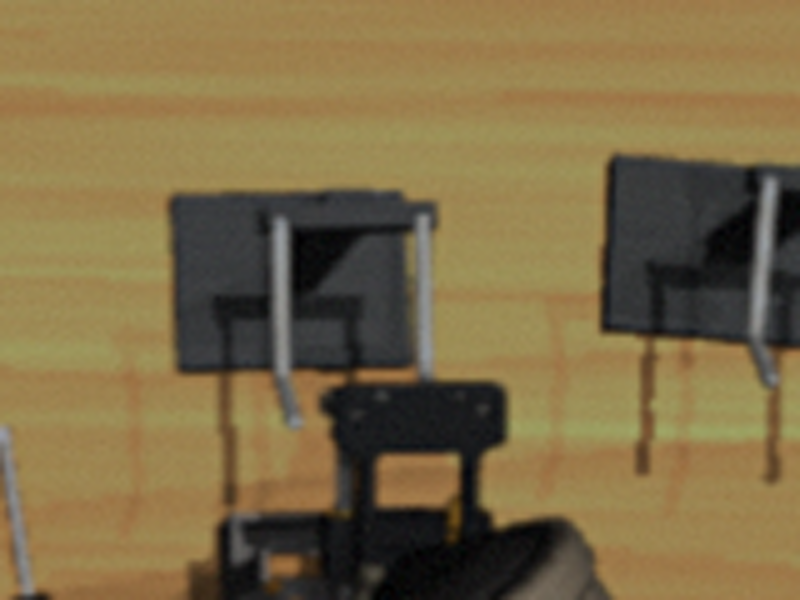

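Run:
```python
from h import *
np.set_printoptions(precision=4,suppress=True)
d=load("w2.npz");P=d["pose"]
print("bar end at upright",plane(d,[(326,207),(326,290)],.2357,P))
print("prongL kink,base",plane(d,[(447,215)],.1705,P),plane(d,[(555,209)],.182,P),"tip",plane(d,[(433,224)],.198,P))
print("prongR far",plane(d,[(540,304)],.182,P))
print("tub rim",plane(d,[(225,170),(338,168)],.15,P))
```

```text
bar end at upright [[ 0.4514 -0.2174  0.2357]
 [ 0.4525 -0.2521  0.2357]]
prongL kink,base [[ 0.5541 -0.2391  0.1705]] [[ 0.63   -0.2354  0.182 ]] tip [[ 0.5256 -0.2369  0.198 ]]
prongR far [[ 0.6349 -0.3063  0.182 ]]
tub rim [[ 0.4182 -0.2124  0.15  ]
 [ 0.4858 -0.2113  0.15  ]]
```

Call:
jog_arm([
  [-1, [0, 0.015, 0.005], [0, 0, 0]],
  [-1, [0, 0.033, 0.01], [0, 0, 0]],
  [-1, [0, 0.051, 0.016], [0, 0, 0]],
  [-1, [0, 0.07, 0.022], [0, 0, 0]],
  [-1, [0, 0.088, 0.028], [0, 0, 0]],
  [-1, [0, 0.097, 0.03], [0, 0, 0]],
  [-1, [0, 0.097, 0.03], [0, 0, 0]],
  [-1, [0, 0.092, 0.045], [0, 0, 0]],
  [-1, [0, 0.087, 0.06], [0, 0, 0]],
  [-1, [0, 0.083, 0.075], [0, 0, 0]],
  [-1, [0, 0.082, 0.08], [0, 0, 0]],
  [-1, [0, 0.082, 0.08], [0, 0, 0]],
])

```text
time: 5.73
tool_pos: [0.5591, -0.2656, 0.1656]
tool_rot: [2.842, -0.002, 1.6]
contact_force: [0.5, 0.3, -1.4]
opening: 0.0098
```

Call:
jog_arm([
  [-1, [0, -0.001, 0.003], [0, 0, 0]],
  [-1, [0, -0.001, 0.004], [0, 0, 0]],
  [-1, [0, -0.001, 0.004], [0, 0, 0]],
])

```text
time: 5.98
tool_pos: [0.5606, -0.2664, 0.1634]
tool_rot: [2.839, 0.0, 1.6]
contact_force: [1.0, -0.1, 2.9]
opening: 0.0095
```

Run:
```python
from h import *
from cell import eyes
np.set_printoptions(precision=4,suppress=True)
P=pose();print(P[:3,3], "grasp",P[:3,3]-.019*P[:3,2],now()[2]["contact_force"])
d=eyes.read_camera("side");crop(d,330,220,550,400,3.5,"pics/s3.png")
```

```text
[ 0.5606 -0.2664  0.1634] grasp [ 0.5549 -0.2665  0.1815] [ 0.97   -0.0741  2.9189]
```

View pics/s3.png

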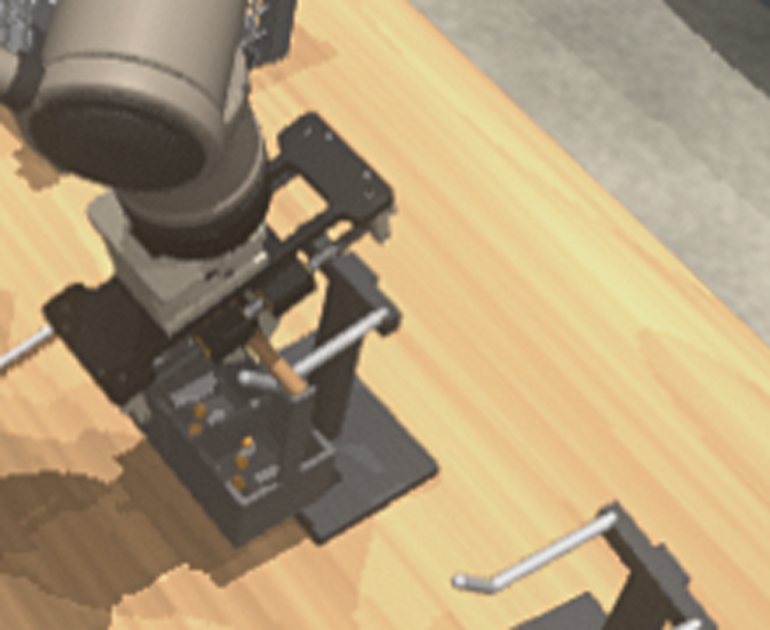

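Call:
jog_arm([
  [-0.2, [0, 0, 0], [0, 0, 0]],
  [-0.2, [0, 0, 0], [0, 0, 0]],
  [-0.2, [0, 0, 0], [0, 0, 0]],
  [-0.2, [0, 0, 0], [0, 0, 0]],
  [-0.2, [0, 0, 0], [0, 0, 0]],
  [-0.2, [0, 0, -0.01], [0, 0, 0]],
  [-0.2, [0, 0, -0.03], [0, 0, 0]],
  [-0.2, [0, 0, -0.06], [0, 0, 0]],
  [-0.2, [0, 0, -0.09], [0, 0, 0]],
  [-0.2, [0, 0, -0.12], [0, 0, 0]],
  [-0.2, [0, 0, -0.12], [0, 0, 0]],
])

```text
time: 6.95
tool_pos: [0.5252, -0.2687, 0.2839]
tool_rot: [2.833, 0.006, 1.6]
contact_force: [0.9, -0.5, -0.2]
opening: 0.0365
```

Run:
```python
from h import *
from cell import eyes
np.set_printoptions(precision=4,suppress=True)
P=pose();print(P[:3,3], now()[2]["contact_force"],now()[2]["opening"])
d=eyes.read_camera("side");crop(d,330,220,550,400,3.5,"pics/s4.png")
d=eyes.read_camera("wrist");np.savez("w4.npz",pose=P,**d);cv2.imwrite("pics/w4.png",d["img"][:,:,::-1])
```

```text
[ 0.5252 -0.2687  0.2839] [ 0.946  -0.5228 -0.1668] 0.03650474186360854
```

View pics/s4.png

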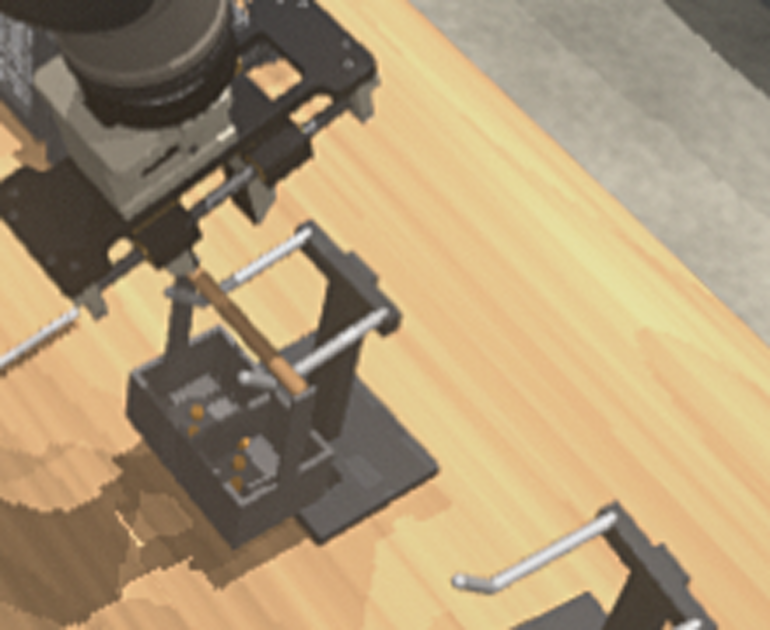

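View pics/w4.png

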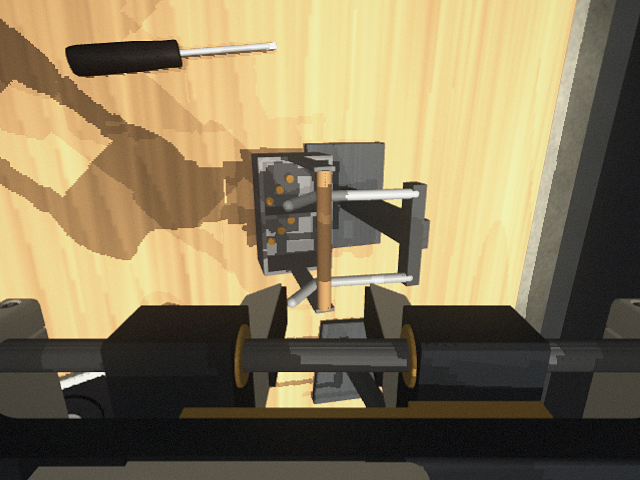

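The caddy hangs on both prongs, with the bar at (323,240) in the wrist view and the prongs below it. Next is the knob.

Run:
```python
from h import *
R=Rt(.05,0);p=tcp((.61,.117,.208),R,.11);print(p,delta(p,R))
```

```text
[0.61  0.117 0.299] (array([0.3819, 0.0985, 0.0091]), array([ 0.3031,  0.0038, -0.0206]))
```

Call:
jog_arm([
  [0, [0.04, 0.01, -0.01], [0.05, 0, 0]],
  [0, [0.08, 0.02, -0.01], [0.1, 0, 0]],
  [0, [0.12, 0.03, -0.01], [0.15, 0, 0]],
  [0, [0.16, 0.04, -0.01], [0.2, 0, -0.01]],
  [0, [0.2, 0.05, -0.01], [0.25, 0, -0.01]],
  [0, [0.24, 0.06, 0], [0.303, 0.004, -0.02]],
  [0, [0.28, 0.07, 0], [0.303, 0.004, -0.02]],
  [0, [0.32, 0.08, 0.005], [0.303, 0.004, -0.02]],
  [0, [0.355, 0.09, 0.009], [0.303, 0.004, -0.02]],
  [0, [0.382, 0.098, 0.009], [0.303, 0.004, -0.02]],
  [0, [0.382, 0.098, 0.009], [0.303, 0.004, -0.02]],
  [0, [0.382, 0.098, 0.009], [0.303, 0.004, -0.02]],
])

```text
time: 8.05
tool_pos: [0.609, 0.1191, 0.2958]
tool_rot: [-3.136, -0.002, 1.624]
contact_force: [-0.2, 0.2, -0.5]
opening: 0.0459
```

Run:
```python
from h import *
from cell import eyes
np.set_printoptions(precision=4,suppress=True)
P=pose();print(P[:3,3], now()[2]["contact_force"],now()[2]["opening"])
d=eyes.read_camera("wrist");np.savez("w5.npz",pose=P,**d);cv2.imwrite("pics/w5.png",d["img"][:,:,::-1])
```

```text
[0.609  0.1191 0.2958] [-0.2356  0.1631 -0.451 ] 0.04588520872166132
```

View pics/w5.png

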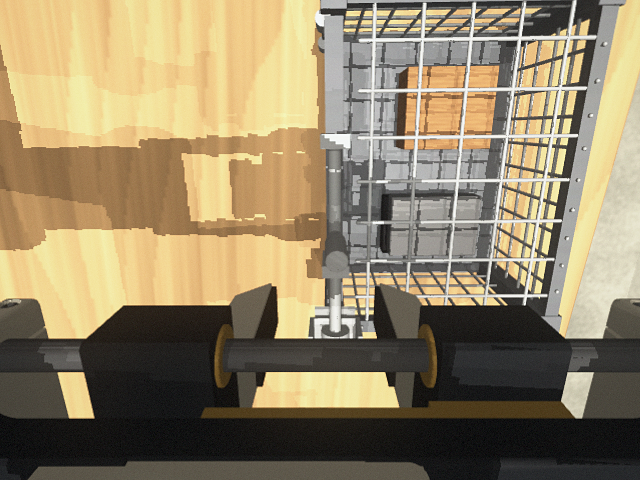

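Run:
```python
from h import *
np.set_printoptions(precision=4,suppress=True)
d=load("w5.npz");P=d["pose"]
crop(d,270,120,400,340,3.5,"pics/w5c.png") if 0 else crop(d,270,190,400,340,4,"pics/w5c.png")
r=plane(d,[(335,160),(334,320)],.168,P);print("rod",r,np.arctan2(-(r[0]-r[1])[0],(r[0]-r[1])[1]))
e=plane(d,[(326,20),(326,120),(344,20),(344,120)],.15,P);print("rail",e)
print("left rail/back rail yaw",plane(d,[(612,20),(565,290)],.15,P))
print("knobtop",plane(d,[(337,264)],.2305,P),depth(d,[(337,264)],P))
print("hinge pins",depth(d,[(319,18),(322,40)],P),"strap",plane(d,[(337,140)],.189,P))
```

```text
rod [[0.6138 0.1756 0.168 ]
 [0.6214 0.0394 0.168 ]] 0.0560650793105755
rail [[0.6015 0.2733 0.15  ]
 [0.6053 0.2044 0.15  ]
 [0.6146 0.274  0.15  ]
 [0.6194 0.2051 0.15  ]]
left rail/back rail yaw [[0.8083 0.2842 0.15  ]
 [0.8274 0.0713 0.15  ]]
knobtop [[0.6175 0.1151 0.2305]] [[0.6175 0.115  0.2301]]
hinge pins [[0.5958 0.2783 0.1337]
 [0.597  0.2803 0.0496]] strap [[0.6138 0.191  0.189 ]]
```

View pics/w5c.png

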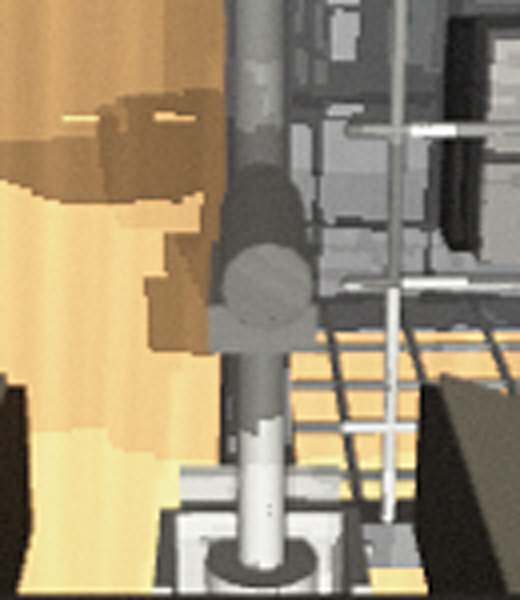

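Run:
```python
from h import *
R=Rt(.06,0);p=tcp((.617,.1165,.210),R);print(p,delta(p,R))
```

```text
[0.617  0.1165 0.191 ] (array([-0.0019,  0.0085,  0.1051]), array([-0.0051, -0.0021, -0.0088]))
```

Call:
jog_arm([
  [0, [-0.002, 0.008, 0.01], [-0.005, 0, -0.009]],
  [0, [-0.002, 0.008, 0.03], [-0.005, 0, -0.009]],
  [0, [-0.002, 0.008, 0.06], [-0.005, 0, -0.009]],
  [0, [-0.002, 0.008, 0.09], [-0.005, 0, -0.009]],
  [0, [-0.002, 0.008, 0.105], [-0.005, 0, -0.009]],
  [0, [-0.002, 0.008, 0.105], [-0.005, 0, -0.009]],
  [0, [-0.002, 0.008, 0.105], [-0.005, 0, -0.009]],
])

```text
time: 8.68
tool_pos: [0.617, 0.1147, 0.1917]
tool_rot: [3.141, -0.002, 1.628]
contact_force: [0.8, 0.6, 0.5]
opening: 0.0458
```

Call:
jog_arm([
  [-1, [0, 0, 0], [0, 0, 0]],
  [-1, [0, 0, 0], [0, 0, 0]],
  [-1, [0, 0, 0], [0, 0, 0]],
  [-1, [0, 0, 0], [0, 0, 0]],
  [-1, [0, 0, 0], [0, 0, 0]],
  [-1, [0, 0, 0], [0, 0, 0]],
  [-1, [0, 0, 0], [0, 0, 0]],
  [-1, [0, 0, 0], [0, 0, 0]],
], squeeze=50)

```text
time: 9.35
tool_pos: [0.6167, 0.1162, 0.1933]
tool_rot: [3.14, -0.002, 1.63]
contact_force: [-4.7, -1.6, 5.4]
opening: 0.0152
```

Call:
jog_arm([
  [-1, [0, 0, -0.003], [0, 0, 0]],
  [-1, [0, 0, -0.006], [0, 0, 0]],
  [-1, [0, 0, -0.009], [0, 0, 0]],
  [-1, [0, 0, -0.011], [0, 0, 0]],
  [-1, [0, 0, -0.011], [0, 0, 0]],
  [-1, [0, 0, -0.011], [0, 0, 0]],
])

```text
time: 9.85
tool_pos: [0.6167, 0.1161, 0.2034]
tool_rot: [3.14, -0.003, 1.63]
contact_force: [-5.1, -1.5, -2.2]
opening: 0.0153
```

Call:
jog_arm([
  [-1, [0.004, 0, -0.011], [0, 0, 0]],
  [-1, [0.009, 0, -0.011], [0, 0, 0]],
  [-1, [0.014, 0, -0.011], [0, 0, 0]],
  [-1, [0.02, 0, -0.011], [0, 0, 0]],
  [-1, [0.026, 0, -0.011], [0, 0, 0]],
  [-1, [0.032, 0, -0.01], [0, 0, 0]],
  [-1, [0.038, 0, -0.01], [0, 0, 0]],
  [-1, [0.042, 0, -0.009], [0, 0, 0]],
  [-1, [0.044, 0, -0.009], [0, 0, 0]],
  [-1, [0.044, 0, -0.009], [0, 0, 0]],
])

```text
time: 10.68
tool_pos: [0.6132, 0.1606, 0.2093]
tool_rot: [-3.138, -0.003, 1.63]
contact_force: [-1.1, 1.7, -29.2]
opening: 0.0151
```

Call:
jog_arm([
  [-1, [0, 0, 0.004], [0, 0, 0]],
  [-1, [0, 0, 0.008], [0, 0, 0]],
  [-1, [0, 0, 0.01], [0, 0, 0]],
  [-1, [0, 0, 0.01], [0, 0, 0]],
])

```text
time: 11.02
tool_pos: [0.6138, 0.1606, 0.2047]
tool_rot: [3.139, -0.003, 1.63]
contact_force: [-8.2, -0.1, -2.1]
opening: 0.0152
```

Run:
```python
from h import *
from cell import eyes
np.set_printoptions(precision=4,suppress=True)
P=pose();print(P[:3,3], now()[2]["contact_force"],now()[2]["opening"])
d=eyes.read_camera("side");np.savez("side5.npz",**d);crop(d,265,130,425,280,4,"pics/s5.png")
d=eyes.read_camera("wrist");np.savez("w6.npz",pose=P,**d);cv2.imwrite("pics/w6.png",d["img"][:,:,::-1])
```

```text
[0.6138 0.1606 0.2047] [-8.2255 -0.1374 -2.0842] 0.01516889622493361
```

View pics/s5.png

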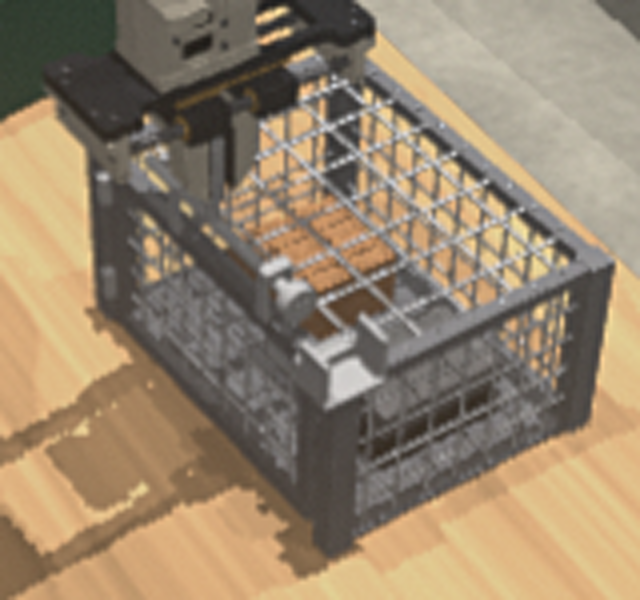

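View pics/w6.png

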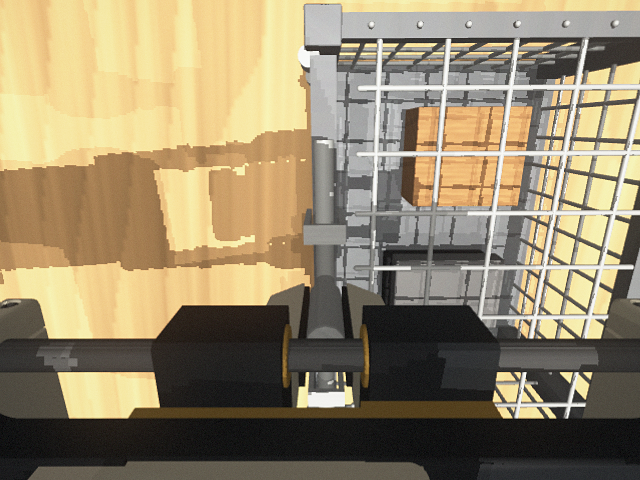

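The bolt is drawn: its shoulder sits by the right strap, at (285,300) in the side crop, clear of the keeper. Now I'll swing the gate.

Run:
```python
from h import *
np.set_printoptions(precision=4,suppress=True)
p,R,_=now();h=np.array([.604,.277,0])
for th in np.linspace(.05,.3,6):
    Z=Ro.from_euler("z",-th);print(th,delta(h+Z.apply(p-h),Z*R,(p,R)))
```

```text
0.05 (array([ 0.    , -0.0058, -0.    ]), array([-0.0002, -0.0002,  0.05  ]))
0.1 (array([ 0.0003, -0.0117, -0.    ]), array([-0.0003, -0.0003,  0.1   ]))
0.15000000000000002 (array([ 0.0009, -0.0175, -0.0001]), array([-0.0005, -0.0005,  0.15  ]))
0.2 (array([ 0.0018, -0.0233, -0.0001]), array([-0.0007, -0.0006,  0.2   ]))
0.25 (array([ 0.0029, -0.029 , -0.0001]), array([-0.0009, -0.0008,  0.25  ]))
0.3 (array([ 0.0044, -0.0346, -0.0001]), array([-0.001, -0.001,  0.3  ]))
```

Call:
jog_arm([
  [-1, [0, -0.003, 0], [0, 0, 0.025]],
  [-1, [0, -0.006, 0], [0, 0, 0.05]],
  [-1, [0, -0.009, 0], [0, 0, 0.075]],
  [-1, [0, -0.012, 0], [0, 0, 0.1]],
  [-1, [0.001, -0.015, 0], [0, 0, 0.125]],
  [-1, [0.001, -0.018, 0], [0, 0, 0.15]],
  [-1, [0.001, -0.021, 0], [0, 0, 0.175]],
  [-1, [0.002, -0.023, 0], [0, 0, 0.2]],
  [-1, [0.002, -0.026, 0], [0, 0, 0.225]],
  [-1, [0.003, -0.029, 0], [0, 0, 0.25]],
  [-1, [0.004, -0.032, 0], [0, 0, 0.275]],
  [-1, [0.004, -0.035, 0], [0, 0, 0.3]],
])

```text
time: 12.12
tool_pos: [0.5814, 0.1626, 0.2063]
tool_rot: [3.132, -0.007, 1.329]
contact_force: [0.7, 0.6, -2.6]
opening: 0.015
```

Call:
jog_arm([
  [-1, [0, 0, 0], [0, 0, 0]],
  [-1, [0, 0, 0], [0, 0, 0]],
  [-1, [0, 0, 0], [0, 0, 0]],
  [-1, [0, 0, 0], [0, 0, 0]],
])

```text
time: 12.45
tool_pos: [0.5805, 0.1621, 0.2038]
tool_rot: [3.137, -0.005, 1.33]
contact_force: [1.1, 0.4, -2.1]
opening: 0.0149
```

Run:
```python
from h import *
from cell import eyes
np.set_printoptions(precision=4,suppress=True)
P=pose();print(P[:3,3], now()[2]["contact_force"],now()[2]["opening"])
d=eyes.read_camera("side");np.savez("side7.npz",**d);crop(d,265,130,425,280,4,"pics/s7.png");crop(d,360,270,480,380,5,"pics/s7h.png")
d=eyes.read_camera("wrist");np.savez("w7.npz",pose=P,**d);cv2.imwrite("pics/w7.png",d["img"][:,:,::-1])
```

```text
[0.5805 0.1621 0.2038] [ 1.1216  0.4223 -2.1199] 0.014944135448271507
```

View pics/s7.png

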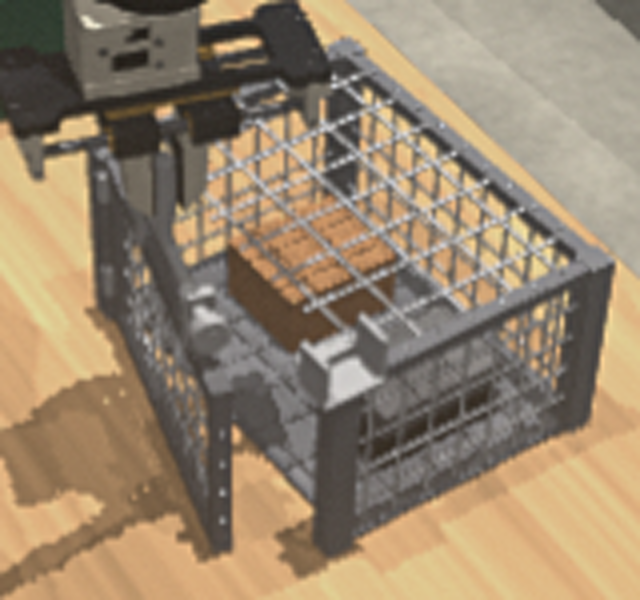

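View pics/w7.png

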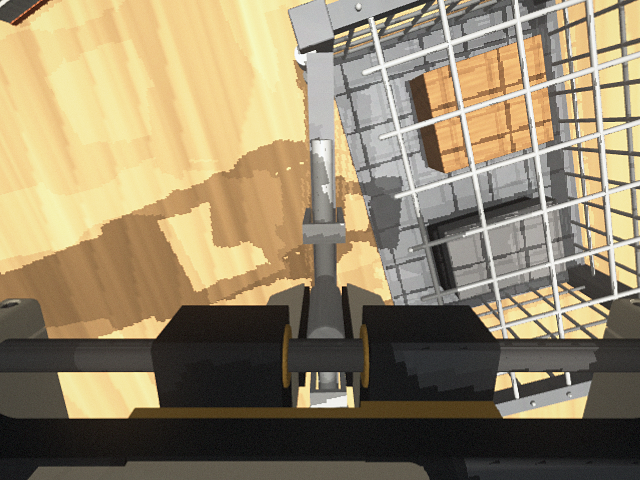

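View pics/s7h.png

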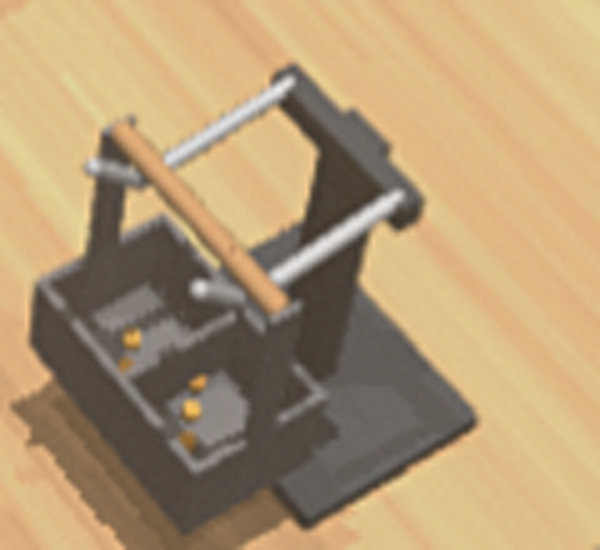

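Run:
```python
from h import *
np.set_printoptions(precision=4,suppress=True)
s=load("side7.npz");d=load("w7.npz");P=d["pose"]
c=plane(s,[(265+221/4-.4,130+388/4-.4)],.15)[0];print("stile",c,np.arctan2((.604-c[0]),(.277-c[1]))+.06)
r=plane(d,[(322,150),(323,290)],.175,P);v=r[0]-r[1];print("rod yaw",np.arctan2(-v[0],v[1]))
e=plane(d,[(308,60),(308,200)],.15,P);v=e[0]-e[1];print("rail yaw",np.arctan2(-v[0],v[1]))
print(now()[2]["qvel"],now()[2]["contact_force"])
```

```text
stile [0.5552 0.0513 0.15  ] 0.2728872222562535
rod yaw -0.2344270218878648
rail yaw -0.25303742404209195
[-0.001   0.0044  0.0041 -0.0002  0.0003  0.002 ] [ 1.656  -0.003  -2.1733]
```

```bash
python3 -c "
from cell import job;print(job.hand_in())"
```

```text
the job is handed in; nothing more can be done
None
```

I hung the caddy on the left double hook and let go of it. I then lifted the bolt over the keeper's bent edge, drew it back and pulled the gate ajar. I handed the job in at about 12.5 s, still gripping the bolt's knob.

**Last checks:**
- **Caddy:** the last side picture shows the bar resting on both prongs, with the caddy upright and nothing touching it.
- **Bolt:** the tool moved about 44 mm along the gate during the draw. The pictures show the shoulder by the strap, clear of the keeper.
- **Gate:** two estimates differ slightly. The gate's free corner gives about 0.27 rad, and the bolt and rail direction give about 0.29 to 0.31 rad. Both are within 0.16 to 0.44 rad.
- **Hold:** joint speeds were almost zero (0.004 rad/s at most). The knob was gripped at a 15 mm opening with 50 N commanded.

**What went less well:**
- While drawing the bolt I lifted about 1 cm too far, pushing it against its upper stop with about 29 N at the wrist. I eased off straight away.
- The outside force read at the end was 1.7 N along world x and about zero along y. That is less than the roughly 3.6 N I expected from the gate spring.
- I did not measure the bystanders again after the moves. No move went near them at low height.

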